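# Dish out clay marbles with the scoop

## Task

Draw the scoop out from under the raised board, where only its pan can be reached, put it down clear of the board, let go and take it again by the middle of its handle. Scoop up at least three marbles at once from the bin (its corners make a good backstop), without the fingers touching the marbles, and tip at least three into the square tray; any others stay in the bin, none on the table or in the scoop. Finish with the scoop lying upright with the middle of its pan on the cork mat, let go, and leave everything else where it is.

Things in the scene. Friction and masses are not known exactly. Their poses are not given: they have to be found in the camera images.
- scoop: Hand scoop, about 0.3 kg; stands level on its pan. Origin under the centre of the pan; x points out of the open mouth, y across, z up. Steel pan 86 long (x), 66 wide outside, 60 inside; side and back walls 32 high, 3 thick; floor 3 thick, 1.8 at the front lip. Starts with most of its handle under the raised board, pan outside, mouth pointing away from the board.
- scoop_grip (a point): Middle of the scoop handle, at (-95, 0, 62) in the scoop frame; under the board at the start. The straight wooden handle runs from x -153 to -53 in the scoop frame, 16 wide (y), z 50 to 74 (clears the bin rim when the pan is on the bin floor); a steel neck, 16 wide, x -53 to -43, z 28 to 74, joins it to the pan back.
- scoop_pan (a point): Middle of the inside of the scoop pan: at (0, 0, 16) in the scoop frame.
- bin: White rectangular plastic bin, fixed. Outside 220 (its x) x 160 (its y) x 45 high, walls and floor 4 thick; origin under its centre. The marbles start in its +x half; its -x half, towards the robot, is empty.
- tray: Square shallow wooden tray, fixed, outside 128 x 128 x 38 high, walls and floor 4 thick; origin under its centre. It may stand at either of two places, the other being taken by the round bowl.
- tray_mid (a point): Centre of the tray, 17 above its underside.
- mat: Flat cork mat, fixed, 110 (its x) x 100 (its y) x 3 thick; origin under its centre.
- board: Raised drying board, fixed: plywood 150 (its x) x 220 (its y) x 12, underside 88 and top 100 above the table, standing on two battens 20 wide along its two y edges (free width between them 180). Origin on the table under its centre. The scoop lies under and before its front edge, which is at x = -75 in its frame.
- marble0: Plain glazed clay marble, origin at its centre: a smooth ball of 26 diameter, 18 g, that rolls freely. All six are alike.
- marble1: Plain glazed clay marble, origin at its centre: a smooth ball of 26 diameter, 18 g, that rolls freely. All six are alike.
- marble2: Plain glazed clay marble, origin at its centre: a smooth ball of 26 diameter, 18 g, that rolls freely. All six are alike.
- marble3: Plain glazed clay marble, origin at its centre: a smooth ball of 26 diameter, 18 g, that rolls freely. All six are alike.
- marble4: Plain glazed clay marble, origin at its centre: a smooth ball of 26 diameter, 18 g, that rolls freely. All six are alike.
- marble5: Plain glazed clay marble, origin at its centre: a smooth ball of 26 diameter, 18 g, that rolls freely. All six are alike.
- bowl: Bystander: white round bowl, 100 diameter, 50 high; origin under its centre.
- jar: Bystander: glass jar, 52 diameter, 72 high; origin under its centre.
- lump: Bystander: lump of clay 85 x 70 x 55 high at the back; origin under its centre.
- pencil_a: Bystander: thick crayon lying down, about 92 long along its x, 18 high; origin under it.
- pencil_b: Bystander: thick crayon lying down, about 92 long along its x, 18 high; origin under it.
- beaker: Bystander: clay cup, 64 diameter, 70 high, standing on the raised board (its top reaches 170 above the table); origin under its centre.
- pin: Bystander: rolling pin, 260 long along its x, 40 high, lying on the far (-y) side of the bin; origin under its centre.
Things that resemble listed ones, but are neither listed nor needed, are in the scene too. Several things look just like the mat: the one meant starts farthest to the robot's left.

How it is judged:
On the way, in this order (a step that is already met when the one before it is completed fails the run):
1. the scoop is out from under the board (handle middle at least 20 mm in front of its front edge), standing upright on the table or mat, at rest and let go (x of scoop_grip in the frame of board below -0.095 m and height (world z) of scoop below 0.012 m and angle between scoop's own z axis and vertical below 0.1 rad and linear speed of scoop below 0.02 m/s and contact force between the fingers and scoop below 0.05 N), for 0.2 s.
2. at least three marbles are in the pan of the scoop, lifted clear of the bin and held near the middle of its handle (height (world z) of scoop_pan above 0.07 m and distance between the grasp point and scoop_grip below 0.04 m and (distance between each of marble0, marble1, marble2 and scoop_pan below 0.055 m or distance between each of marble0, marble1, marble3 and scoop_pan below 0.055 m or distance between each of marble0, marble1, marble4 and scoop_pan below 0.055 m or distance between each of marble0, marble1, marble5 and scoop_pan below 0.055 m or distance between each of marble0, marble2, marble3 and scoop_pan below 0.055 m or distance between each of marble0, marble2, marble4 and scoop_pan below 0.055 m or distance between each of marble0, marble2, marble5 and scoop_pan below 0.055 m or distance between each of marble0, marble3, marble4 and scoop_pan below 0.055 m or distance between each of marble0, marble3, marble5 and scoop_pan below 0.055 m or distance between each of marble0, marble4, marble5 and scoop_pan below 0.055 m or distance between each of marble1, marble2, marble3 and scoop_pan below 0.055 m or distance between each of marble1, marble2, marble4 and scoop_pan below 0.055 m or distance between each of marble1, marble2, marble5 and scoop_pan below 0.055 m or distance between each of marble1, marble3, marble4 and scoop_pan below 0.055 m or distance between each of marble1, marble3, marble5 and scoop_pan below 0.055 m or distance between each of marble1, marble4, marble5 and scoop_pan below 0.055 m or distance between each of marble2, marble3, marble4 and scoop_pan below 0.055 m or distance between each of marble2, marble3, marble5 and scoop_pan below 0.055 m or distance between each of marble2, marble4, marble5 and scoop_pan below 0.055 m or distance between each of marble3, marble4, marble5 and scoop_pan below 0.055 m)), for 0.2 s.
At the end, for the whole second after the job is handed in: At least three marbles lie in the tray and each of the others in the tray or the bin; the scoop stands upright (within 0.1 rad) and at rest with the middle of its pan over the mat and its underside on it (within 9 mm), touched by nothing of the robot ((distance between each of marble0, marble1, marble2 and tray_mid below 0.071 m or distance between each of marble0, marble1, marble3 and tray_mid below 0.071 m or distance between each of marble0, marble1, marble4 and tray_mid below 0.071 m or distance between each of marble0, marble1, marble5 and tray_mid below 0.071 m or distance between each of marble0, marble2, marble3 and tray_mid below 0.071 m or distance between each of marble0, marble2, marble4 and tray_mid below 0.071 m or distance between each of marble0, marble2, marble5 and tray_mid below 0.071 m or distance between each of marble0, marble3, marble4 and tray_mid below 0.071 m or distance between each of marble0, marble3, marble5 and tray_mid below 0.071 m or distance between each of marble0, marble4, marble5 and tray_mid below 0.071 m or distance between each of marble1, marble2, marble3 and tray_mid below 0.071 m or distance between each of marble1, marble2, marble4 and tray_mid below 0.071 m or distance between each of marble1, marble2, marble5 and tray_mid below 0.071 m or distance between each of marble1, marble3, marble4 and tray_mid below 0.071 m or distance between each of marble1, marble3, marble5 and tray_mid below 0.071 m or distance between each of marble1, marble4, marble5 and tray_mid below 0.071 m or distance between each of marble2, marble3, marble4 and tray_mid below 0.071 m or distance between each of marble2, marble3, marble5 and tray_mid below 0.071 m or distance between each of marble2, marble4, marble5 and tray_mid below 0.071 m or distance between each of marble3, marble4, marble5 and tray_mid below 0.071 m) and (distance between marble0 and tray_mid below 0.071 m or (x of marble0 in the frame of bin between -0.106 and 0.106 m and y of marble0 in the frame of bin between -0.076 and 0.076 m and z of marble0 in the frame of bin below 0.045 m)) and (distance between marble1 and tray_mid below 0.071 m or (x of marble1 in the frame of bin between -0.106 and 0.106 m and y of marble1 in the frame of bin between -0.076 and 0.076 m and z of marble1 in the frame of bin below 0.045 m)) and (distance between marble2 and tray_mid below 0.071 m or (x of marble2 in the frame of bin between -0.106 and 0.106 m and y of marble2 in the frame of bin between -0.076 and 0.076 m and z of marble2 in the frame of bin below 0.045 m)) and (distance between marble3 and tray_mid below 0.071 m or (x of marble3 in the frame of bin between -0.106 and 0.106 m and y of marble3 in the frame of bin between -0.076 and 0.076 m and z of marble3 in the frame of bin below 0.045 m)) and (distance between marble4 and tray_mid below 0.071 m or (x of marble4 in the frame of bin between -0.106 and 0.106 m and y of marble4 in the frame of bin between -0.076 and 0.076 m and z of marble4 in the frame of bin below 0.045 m)) and (distance between marble5 and tray_mid below 0.071 m or (x of marble5 in the frame of bin between -0.106 and 0.106 m and y of marble5 in the frame of bin between -0.076 and 0.076 m and z of marble5 in the frame of bin below 0.045 m)) and x of scoop in the frame of mat between -0.055 and 0.055 m and y of scoop in the frame of mat between -0.05 and 0.05 m and z of scoop in the frame of mat below 0.012 m and angle between scoop's own z axis and vertical below 0.1 rad and linear speed of scoop below 0.02 m/s and contact force between the fingers and scoop below 0.05 N).
It fails at once if the fingers touch a marble (contact force between the fingers and marble0 above 0.3 N or contact force between the fingers and marble1 above 0.3 N or contact force between the fingers and marble2 above 0.3 N or contact force between the fingers and marble3 above 0.3 N or contact force between the fingers and marble4 above 0.3 N or contact force between the fingers and marble5 above 0.3 N).
It fails at once if a bystander is moved by more than 30 mm (distance of any of bowl, jar, lump, pencil_a, pencil_b, beaker, pin from where it was at the start of the episode above 0.03 m).
It also fails if it takes over 72 s, if anything falls off the work surface, if the arm or the gripper's body presses on something with over 40 N, if the wrist force passes 120 N, or if a joint passes its speed limit or range.

## Robot

A 7-joint arm with a two-finger parallel gripper is mounted at the origin on the work surface. World frame = base frame: x ahead of the robot, y to its left, z up, the work surface at z = 0. Lengths are in m, angles in rad, forces in N, time in s.
With the tool pointing down it reaches from about 0.425 to 0.875 m from the base axis. Payload 4.7 kg.
Tool frame: the origin (TCP) lies midway between the tips of the shut fingers; the grasp point (between the pads) lies 19 mm behind it (ctrl.grip_point_offset is the distance from the TCP to the grasp point, in m); z points along the fingers, y is the line along which they close (so a half turn about z gives the same grasp; the last joint's range is limited). The gripper opens to 87 mm and grips with 3 to 60 N. Pads are 19 mm wide; open, the fingers measure 117 mm over their backs; the gripper's body (75 mm by 190 mm) begins 51 mm behind the grasp point.
Start: joints at [-1.1, 0.321, -0.07, 1.45, 0.023, 1.371, -0.057], TCP at [0.287, 0.583, 0.223] pointing down, gripper open.
Joint ranges: [-2.86, 2.86], [-0.3, 2.09], [-1.38, 1.24], [0.06, 2.45], [-1.56, 4.7], [0.09, 2.05], [-2.69, 2.69]. Speed limits (rad/s): [2.57, 2.57, 3.14, 3.14, 3.14, 3.14, 3.14].

## Interface

Orientations are given as a rotation vector (axis times angle).
In Python, from bench import ctrl gives the robot as it stands.
- The arm moves only by the tool move_arm, never from a script. Its argument "increments" is text: rows parted by semicolons, each of 7 numbers parted by spaces: the shift along the world's x, y, z in mm, then the turn, a rotation vector about the world's x, y, z in degrees, then the closure in counts, from 0 (fully open) to 255 (shut). A call has exactly 8 rows; each row shifts and turns the commanded pose from where the row before left it; what a row does not reach is not made up. A row lasts 1/12 s, in which the tool goes at most 41.7 mm and 7.16 degrees, less where a joint would pass 70% of its speed; a pose out of reach is approached as far as the arm can. A call with a gripper value outside its range is refused whole. The fingers move at their own pace and stop on an object; "grip_force" is the grip in N (left out, the last holds). Time passes only in rows, so rows that do not move let the fingers close, or fill a call up. It gives the time, the measured TCP pose, the force, the opening and the grip force at its end, in the units of the state.
- ctrl.get_state(): the state, without advancing time (a new reading comes with each control period).
- ctrl.get_image(name): name is "scene" or "top"; returns a dict with "frame" (400x640x3 uint8, red, green, blue), "depth" (400x640 float32, m along the optical axis (not along the pixel's ray), 0 where there is no reading), "fx", "fy", "cx", "cy" (pixels), "k1" (the pictures are not rectified: a ray, as slopes to the right and down, at radius r is drawn at 1 + k1 r^2 times it, then the intrinsics apply), "position" and "orientation" of the camera in the world. Camera axes: x right, y down, z forward; pixel columns grow to the right and rows downward; lengths in m; the calibration is good to about 2 mm. A picture is of the moment at which its call begins.
- ctrl.close_job(): hands the job in; it is judged then, once.
Trained networks look in a picture, given as the dict that the camera call returned (one of the last four; its "shot" number tells which), for a name from the list of things; names that differ only in an ending like _2 or _b are one class to them, and where a whole thing is asked for, a point or a joint stands for the part that bears it (a point fixed in the world has none). Each returns a list of dicts, best first, with "score" (0 to 1); they miss things now and then, are a little off and sometimes report something else, mostly with a low value. They report only what shows in the picture. A call takes as long as a camera call. They do not tell look-alikes from the thing itself.
- ctrl.find_in(target, picture): "centre" ([x, y, z] in m, in world coordinates, good to about 4 mm: the middle of the surface that is visible of it).
- ctrl.silhouettes(target, picture): "region" (400x640 bool, what is visible of it).
The state is a dict: "time": time; "joint_positions": joint angles; "qd": joint speeds; "joint_torque": joint torques, N m; "position": TCP position; "tool_rot": TCP orientation; "ft_force": force on the tool from outside, world axes, zero at the start; "torque": the same for the moment, N m; "grip_width": opening from 0.0 (shut) to 1.0 (fully open); "grip_force": force on a finger pad.
Only numpy, scipy, OpenCV 4.12 (cv2) and the standard library are available. Lean on these libraries where they do the work, as an engineer would, in place of code of your own. Each camera call takes 0.05 s, during which the arm holds its last target. There are 200 camera calls.

## Working session

There is one attempt and no reset: what is moved stays moved. The work goes in short steps, Python scripts to look and compute and a tool call to move; the robot and the scene stay as the last step left them, time stands still between calls to the robot, and variables do not carry over. Pictures are saved under pics/ and viewed, at most 10 in all, crops included, and the job is handed in when it is done.

Besides the shell and the picture viewer there is one more tool, called after ">>>" in YAML: its name, and indented under it one key for each argument. move_arm: Moves the arm, as the interface text tells. Its arguments: {"type":"object","properties":{"increments":{"type":"string"},"grip_force":{"type":"number"}},"required":["increments"]}

```bash
ls; mkdir -p pics; cat > h.py <<'E'
import numpy as np, cv2
from bench import ctrl
from scipy.spatial.transform import Rotation as R
def cam(n): return ctrl.get_image(n)
def Rc(p):
    o=np.array(p["orientation"],float)
    return R.from_rotvec(o).as_matrix() if o.size==3 else (o.reshape(3,3) if o.size==9 else R.from_quat(o).as_matrix())
def cloud(p):
    h,w=p["depth"].shape
    u,v=np.meshgrid(np.arange(w),np.arange(h))
    K=np.array([[p["fx"],0,p["cx"]],[0,p["fy"],p["cy"]],[0,0,1.]])
    s=cv2.undistortPoints(np.stack([u,v],-1).reshape(-1,1,2).astype(np.float64),K,np.array([p["k1"],0,0,0.]),None).reshape(h,w,2)
    d=p["depth"]
    P=np.dstack([s[...,0]*d,s[...,1]*d,d])@Rc(p).T+np.array(p["position"])
    P[d==0]=np.nan
    return P
def save(n,img): cv2.imwrite("pics/"+n,img[...,::-1])
E
python3 - <<'E'
from h import *
for n in ("top","scene"):
    p=cam(n); save(n+"0.png",p["frame"]); np.savez(n+"0.npz",P=cloud(p),f=p["frame"])
    print(n,p["position"],p["orientation"],p["fx"],p["k1"])
    for t in ("scoop","bin","tray","mat","board","marble0","bowl","jar","lump","pencil_a","beaker","pin"):
        print(t,[(np.round(d["centre"],3).tolist(),round(d["score"],2)) for d in ctrl.find_in(t,p)])
print(ctrl.get_state())
E
```

```text
pics
top [ 0.45324034 -0.01863784  1.66809504] [-2.2045021   2.18712757 -0.04269195] 494.25264356255747 0.0212450379726669
scoop [([0.415, 0.279, 0.003], 0.89)]
bin [([0.545, -0.285, 0.006], 0.85)]
tray [([0.685, 0.006, 0.004], 0.82)]
mat [([0.518, 0.024, 0.002], 0.85), ([0.312, -0.163, 0.001], 0.62)]
board [([0.456, 0.394, 0.099], 0.75)]
marble0 [([0.581, -0.227, 0.027], 0.53), ([0.641, -0.22, 0.025], 0.52), ([0.632, -0.284, 0.024], 0.48), ([0.572, -0.274, 0.023], 0.4), ([0.592, -0.326, 0.029], 0.36)]
bowl [([0.678, 0.176, 0.018], 0.64)]
jar [([0.632, 0.337, 0.068], 0.65), ([0.522, 0.026, 0.005], 0.55)]
lump [([0.77, -0.162, 0.05], 0.74)]
pencil_a [([0.773, -0.16, 0.056], 0.65), ([0.739, 0.303, 0.014], 0.64), ([0.601, -0.478, 0.039], 0.64), ([0.452, -0.086, 0.012], 0.63)]
beaker [([0.414, 0.428, 0.141], 0.65)]
pin [([0.601, -0.476, 0.038], 0.84), ([0.632, -0.284, 0.023], 0.17)]
scene [ 0.93436607 -0.79111159  0.82718906] [-2.23619694 -0.51631308  0.23344861] 397.7407089239594 -0.09614717462221799
scoop [([0.42, 0.292, 0.018], 0.97)]
bin [([0.544, -0.275, 0.005], 0.57)]
tray [([0.684
[... 668 characters left out ...]
tions': array([-1.09989945,  0.32099758, -0.07011724,  1.45049068,  0.02255339,
        1.37080874, -0.05690145]), 'qd': array([-5.83688670e-04,  1.10152935e-03, -3.32556384e-04,  1.45416697e-03,
       -1.09883152e-03, -1.02916966e-03, -1.19860661e-05]), 'joint_torque': array([ 5.35418758e-05, -4.91117299e+01, -4.03228998e-01, -3.12754297e+01,
       -6.37897616e-02,  3.39618931e-02,  1.29439346e-05]), 'position': array([0.28670565, 0.58337429, 0.22259291]), 'tool_rot': array([7.11272623e-01, 3.06000389e+00, 1.26088068e-04]), 'ft_force': array([-0.18427959, -0.42853853, -0.79996384]), 'torque': array([0.02776352, 0.01855289, 0.0323498 ]), 'grip_force': 0.0, 'grip_width': 0.9976734233047874}
```

View pics/top0.png

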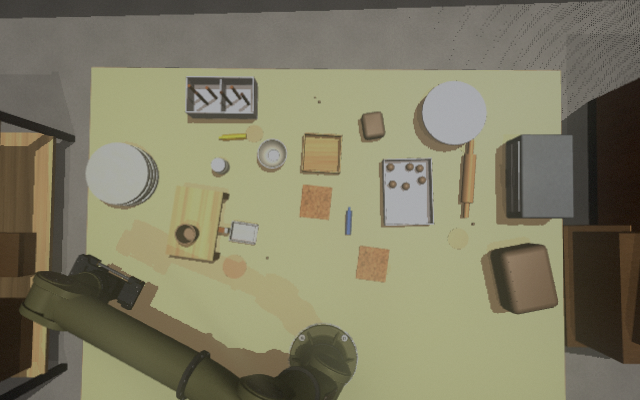

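View pics/scene0.png

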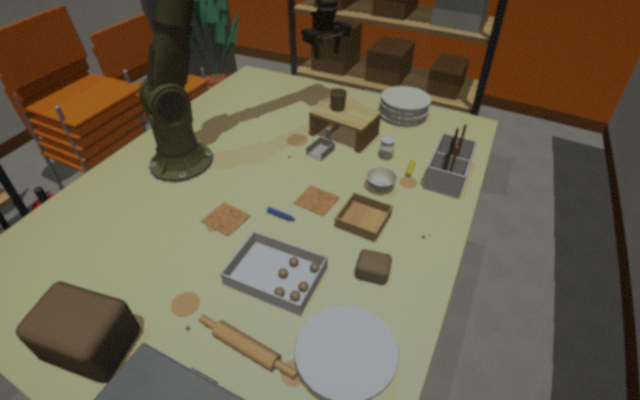

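```bash
python3 - <<'E'
from h import *
p=cam("top"); P=cloud(p); np.savez("top1.npz",P=P,f=p["frame"])
f=p["frame"]
c=cv2.resize(f[150:290,190:450],(780,420),interpolation=cv2.INTER_CUBIC); save("crop1.png",c)
def rect(n,m):
    q=P[m][:,:2].astype(np.float32)
    lo,hi=np.percentile(q,[0.3,99.7],axis=0)
    q=q[((q>=lo-.004)&(q<=hi+.004)).all(1)]
    r=cv2.minAreaRect(q); print(n,len(q),np.round(r[0],4),np.round(r[1],4),round(r[2],2),np.round(np.median(P[m][:,2]),4)); 
x,y,z=P[...,0],P[...,1],P[...,2]
def box(a,b,c,d): return (x>a)&(x<b)&(y>c)&(y<d)
rect("bin",box(.4,.7,-.4,-.17)&(z>.034)&(z<.06))
rect("tray",box(.59,.78,-.09,.10)&(z>.025)&(z<.055))
rect("board",box(.33,.6,.26,.52)&(z>.09)&(z<.112))
rect("scoop",box(.33,.52,.2,.33)&(z>.012)&(z<.045))
rect("scooprim",box(.33,.52,.2,.33)&(z>.024)&(z<.045))
rect("neck",box(.33,.52,.26,.36)&(z>.055)&(z<.085))
print("neck mean",P[box(.33,.52,.26,.36)&(z>.055)&(z<.085)].mean(0))
print("table z",np.median(z[box(.3,.4,-.1,.1)]),np.median(z[box(.5,.6,.1,.2)]))
for s in ctrl.silhouettes("mat",p)[:2]:
    rect("mat",s["region"]&np.isfinite(x))
s=ctrl.silhouettes("scoop",p)[0]["region"]; rect("scoopsil",s&np.isfinite(x))
print("beaker",P[box(.33,.6,.26,.52)&(z>.15)].mean(0))
hsv=cv2.cvtColor(f,cv2.COLOR_RGB2HSV)
m=(box(.55,.68,-.38,-.18)&(z>.017)&(z<.034)).astype(np.uint8)
k,l,st,ce=cv2.connectedComponentsWithStats(m)
for i in range(1,k):
    if st[i,4]>8: print("marble",st[i,4],np.round(P[l==i].mean(0),4),np.round(P[l==i][:,2].max(),3))
E
```

```text
bin 343 [ 0.5546 -0.2743] [0.2238 0.161 ] 2.16 0.0432
tray 224 [0.6815 0.011 ] [0.1282 0.1315] 86.89 0.0362
board 3064 [0.4452 0.4135] [0.1575 0.2226] 81.6 0.0999
scoop 105 [0.414  0.2719] [0.0884 0.066 ] 81.95 0.0302
scooprim 80 [0.4139 0.272 ] [0.0883 0.066 ] 81.77 0.0321
neck 65 [0.3802 0.3359] [0.0312 0.1026] 78.4 0.0722
neck mean [0.40877385 0.32967248 0.07167745]
table z -0.0007086616046658722 -0.00068437431276136
mat 965 [0.5169 0.0301] [0.1021 0.1106] 84.9 0.0021
mat 419 [0.4101 0.4208] [0.0637 0.0631] 49.35 0.1362
scoopsil 600 [0.4159 0.2836] [0.114  0.0655] 81.56 0.0046
beaker [0.41127404 0.42543972 0.16601884]
marble 21 [ 0.6618 -0.2871  0.0271] 0.033
marble 17 [ 0.6503 -0.3463  0.0235] 0.033
marble 44 [ 0.6349 -0.2173  0.0245] 0.032
marble 41 [ 0.6368 -0.2814  0.0253] 0.033
marble 48 [ 0.6337 -0.3154  0.0256] 0.033
marble 22 [ 0.5868 -0.1937  0.0244] 0.034
marble 19 [ 0.5796 -0.3498  0.0243] 0.034
marble 43 [ 0.5925 -0.322   0.0255] 0.032
marble 46 [ 0.5775 -0.2245  0.0246] 0.033
marble 45 [ 0.571  -0.2692  0.0255] 0.034
```

View pics/crop1.png

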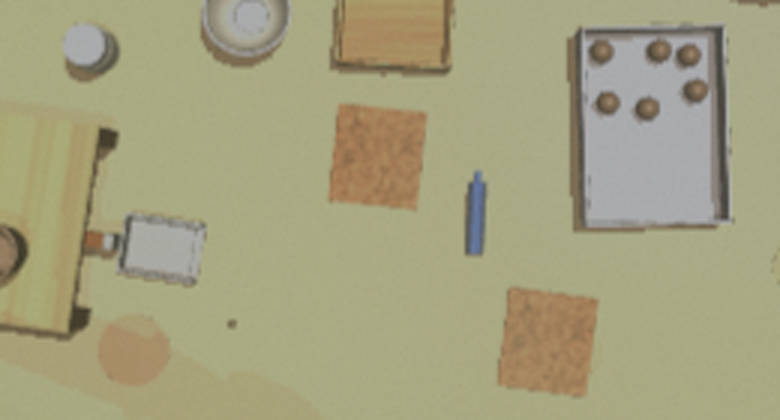

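Two square cork mats show at top-picture pixels (316,202) and (372,264). The robot's left is +y, which is image left, so the one meant is (316,202), at crop (378,157). The round cork disc at (234,266) isn't a candidate. The scoop pan is at (243,233) with its handle under the board, the tray at (321,154) and the bin at (407,192).

>>> move_arm:
  increments: "12 -30 5 0 0 -7 0;12 -30 5 0 0 -7 0;12 -30 5 0 0 -7 0;12 -30 5 0 0 -7 0;12 -30 5 0 0 -7 0;12 -30 5 0 0 -7 0;12 -30 5 0 0 -7 0;12 -30 5 0 0 -7 0"
  grip_force: 30

```text
time: 2.12
position: [0.3831, 0.3418, 0.263]
tool_rot: [-2.072, -2.362, -0.001]
ft_force: [1.4, 0.5, -0.8]
grip_width: 1.002
grip_force: 0.0
```

>>> move_arm:
  increments: "10 -28 0 0 0 -5.4 0;10 -28 0 0 0 -5.4 0;10 -27 0 0 0 -5.3 0;0 0 -30 0 0 0 0;0 0 -30 0 0 0 0;0 0 -30 0 0 0 0;0 0 -30 0 0 0 0;0 0 -20 0 0 0 0"

```text
time: 2.78
position: [0.4116, 0.2594, 0.1201]
tool_rot: [-2.376, -2.055, 0.004]
ft_force: [0.9, -0.6, -0.4]
grip_width: 1.001
grip_force: 0.0
```

>>> move_arm:
  increments: "0 0 -25 0 0 0 0;0 0 -25 0 0 0 0;0 0 -25 0 0 0 0;0 0 -20 0 0 0 0;0 0 -12 0 0 0 0;0 0 -8 0 0 0 0;0 0 0 0 0 0 0;0 0 0 0 0 0 0"

```text
time: 3.45
position: [0.4129, 0.2605, 0.0079]
tool_rot: [2.376, 2.055, 0.0]
ft_force: [0.0, 0.2, 0.3]
grip_width: 0.997
grip_force: 0.0
```

>>> move_arm:
  increments: "0 0 0 0 0 0 140;0 0 0 0 0 0 140;0 0 0 0 0 0 140;0 0 0 0 0 0 140;0 0 0 0 0 0 140;0 0 0 0 0 0 140;0 0 0 0 0 0 140;0 0 0 0 0 0 140"

```text
time: 4.12
position: [0.4133, 0.2607, 0.0082]
tool_rot: [2.376, 2.055, 0.002]
ft_force: [0.2, -1.6, 6.4]
grip_width: 0.756
grip_force: 30.0
```

>>> move_arm:
  increments: "-1.4 -10 0.5 0 0 0 140;-3 -20 0.5 0 0 0 140;-3 -20 0 0 0 0 140;-3 -20 0 0 0 0 140;-3 -20 0 0 0 0 140;-3 -20 0 0 0 0 140;-3 -20 0 0 0 0 140;-1.5 -10 0 0 0 0 140"

```text
time: 4.78
position: [0.391, 0.1183, 0.0083]
tool_rot: [-2.378, -2.053, 0.001]
ft_force: [0.4, 1.2, -0.7]
grip_width: 0.756
grip_force: 30.0
```

>>> move_arm:
  increments: "0 0 -0.5 0 0 0 140;0 0 -0.5 0 0 0 140;0 0 0 0 0 0 140;0 0 0 0 0 0 0;0 0 0 0 0 0 0;0 0 0 0 0 0 0;0 0 0 0 0 0 0;0 0 0 0 0 0 0"

```text
time: 5.45
position: [0.3916, 0.1206, 0.0074]
tool_rot: [-2.375, -2.056, 0.001]
ft_force: [0.5, -0.3, -0.3]
grip_width: 0.98
grip_force: 0.0
```

>>> move_arm:
  increments: "0 0 0 0 0 0 0;0 0 5 0 0 0 0;0 0 20 0 0 0 0;0 0 30 0 0 0 0;0 0 35 0 0 0 0;0 0 35 0 0 0 0;0 0 25 0 0 0 0;0 0 0 0 0 0 0"

```text
time: 6.12
position: [0.3953, 0.1218, 0.1634]
tool_rot: [2.374, 2.054, 0.016]
ft_force: [1.4, 0.8, 0.7]
grip_width: 1.002
grip_force: 0.0
```

```bash
cat >> h.py <<'E'
def rect(P,m):
    q=P[m][:,:2].astype(np.float32); r=cv2.minAreaRect(q)
    print(len(q),np.round(r[0],4),np.round(r[1],4),round(r[2],2),np.round(np.median(P[m][:,2]),4))
def box(P,a,b,c,d,e,f): x,y,z=P[...,0],P[...,1],P[...,2]; return (x>a)&(x<b)&(y>c)&(y<d)&(z>e)&(z<f)
E
python3 - <<'E'
from h import *
print(ctrl.get_state()["position"])
p=cam("top");P=cloud(p);save("top2.png",cv2.resize(p["frame"][150:290,190:450],(780,420)))
s=ctrl.silhouettes("scoop",p)[0]["region"]
rect(P,s&box(P,.3,.55,0,.2,.024,.045)); rect(P,s&box(P,.3,.6,.1,.33,.055,.085))
for n in("scoop","scoop_grip"): print([(np.round(d["centre"],3),d["score"]) for d in ctrl.find_in(n,p)])
E
```

```text
[0.39528857 0.12182377 0.163433  ]
8 [0.3853 0.0937] [0.0629 0.0132] 0.6 0.031
74 [0.4102 0.2513] [0.0546 0.0155] 80.72 0.0724
[(array([0.402, 0.099, 0.004]), 0.6), (array([0.456, 0.401, 0.1  ]), 0.18)]
[(array([0.677, 0.174, 0.021]), 0.7), (array([0.402, 0.1  , 0.   ]), 0.6), (array([0.413, 0.429, 0.137]), 0.35)]
```

View pics/top2.png

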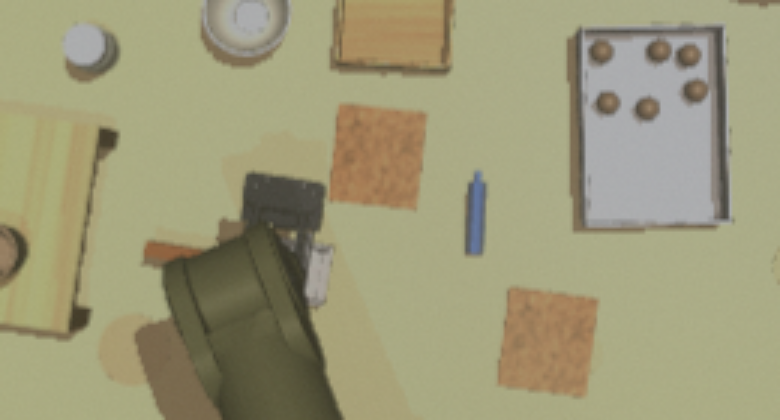

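>>> move_arm:
  increments: "3 23 0 0 0 0 0;3 23 0 0 0 0 0;3 23 0 0 0 0 0;3.2 23.7 0 0 0 0 0;0 0 -20 0 0 0 0;0 0 -25 0 0 0 0;0 0 -10 0 0 0 0;0 0 0 0 0 0 0"

```text
time: 6.98
position: [0.4012, 0.2111, 0.0987]
tool_rot: [-2.376, -2.055, 0.013]
ft_force: [-0.5, -0.0, 0.5]
grip_width: 1.0
grip_force: 0.0
```

```bash
python3 - <<'E'
from h import *
print(ctrl.get_state()["position"])
for n in("top","scene"):
    p=cam(n);P=cloud(p)
    s=[d for d in ctrl.silhouettes("scoop",p)][0]["region"]
    rect(P,s&box(P,.3,.55,0.05,.2,.012,.045)); rect(P,s&box(P,.3,.6,.1,.33,.055,.085))
E
```

```text
[0.40116065 0.21112028 0.09874624]
82 [0.3906 0.1274] [0.0854 0.0658] 81.12 0.0309
34 [0.3978 0.1798] [0.0236 0.0131] 89.44 0.0728
0 [0. 0.] [0. 0.] 0.0 nan
0 [0. 0.] [0. 0.] 0.0 nan
  return _methods._mean(a, axis=axis, dtype=dtype,
  ret = ret.dtype.type(ret / rcount)
```

>>> move_arm:
  increments: "-1 -2 -20 0 0 0 0;0 0 -20 0 0 0 0;0 0 -13 0 0 0 0;0 0 0 0 0 0 0;0 0 0 0 0 0 240;0 0 0 0 0 0 240;0 0 0 0 0 0 240;0 0 0 0 0 0 240"
  grip_force: 60

```text
time: 7.85
position: [0.4039, 0.2116, 0.0508]
tool_rot: [2.376, 2.055, 0.004]
ft_force: [0.2, -0.2, -1.4]
grip_width: 0.78
grip_force: 0.0
```

>>> move_arm:
  increments: "0 0 0 0 0 0 240;0 0 0 0 0 0 240;0 0 0 0 0 0 240;0 0 0 0 0 0 240;0 0 0 0 0 0 240;0 0 0 0 0 0 240;0 0 0 0 0 0 240;0 0 0 0 0 0 240"

```text
time: 8.52
position: [0.4033, 0.2111, 0.0496]
tool_rot: [2.376, 2.055, 0.001]
ft_force: [1.5, -0.9, -1.7]
grip_width: 0.177
grip_force: 60.0
```

>>> move_arm:
  increments: "0 0 5 0 0 0 240;0 0 10 0 0 0 240;0 0 15 0 0 0 240;0 0 15 0 0 0 240;0 0 15 0 0 0 240;0 0 15 0 0 0 240;0 -10 10 0 0 2 240;0.2 -16.1 0 0 0 4 240"

```text
time: 9.18
position: [0.4044, 0.187, 0.1376]
tool_rot: [2.26, 2.182, 0.008]
ft_force: [0.9, -0.6, -2.7]
grip_width: 0.175
grip_force: 60.0
```

>>> move_arm:
  increments: "0.7 -26 0 0 0 5 240;0.7 -26 0 0 0 5 240;0.7 -26 0 0 0 5 240;0.7 -26 0 0 0 5 240;0.7 -26 0 0 0 5 240;0.7 -26 0 0 0 5 240;0.7 -26 0 0 0 5 240;0.7 -26 0 0 0 5 240"

```text
time: 9.85
position: [0.4082, -0.0243, 0.1351]
tool_rot: [-1.378, -2.823, -0.001]
ft_force: [0.5, 0.1, -2.6]
grip_width: 0.176
grip_force: 60.0
```

>>> move_arm:
  increments: "0.7 -26 0 0 0 5 240;0.7 -26 0 0 0 5 240;0.7 -26 0 0 0 5 240;0.7 -26 0 0 0 5 240;0.7 -26 0 0 0 5 240;0.7 -26 0 0 0 5 240;0.7 -26 0 0 0 5 240;0.7 -26 0 0 0 5 240"

```text
time: 10.52
position: [0.4138, -0.232, 0.1351]
tool_rot: [0.329, 3.124, 0.003]
ft_force: [-0.4, -0.3, -3.5]
grip_width: 0.177
grip_force: 60.0
```

>>> move_arm:
  increments: "0.4 -20 0 0 0 4 240;0.4 -20 0 0 0 4 240;0.4 -20 0 0 0 4 240;0.3 -19.6 0 0 0 2.6 240;0 0 0 0 0 0 240;0 0 0 0 0 0 240;0 0 0 0 0 0 240;0 0 0 0 0 0 240"

```text
time: 11.18
position: [0.416, -0.3092, 0.1345]
tool_rot: [0.066, -3.141, -0.003]
ft_force: [-0.5, 0.0, -2.4]
grip_width: 0.179
grip_force: 60.0
```

```bash
python3 - <<'E'
from h import *
s=ctrl.get_state(); print(s["position"],s["tool_rot"],s["joint_positions"])
p=cam("top");P=cloud(p);save("top3.png",cv2.resize(p["frame"][140:290,350:470],(720,900//1))[:600])
rect(P,box(P,.44,.57,-.36,-.26,.095,.13))
q=P[box(P,.44,.57,-.36,-.26,.095,.13)]; A=np.c_[q[:,:2],np.ones(len(q))]; print("rim plane",np.linalg.lstsq(A,q[:,2],rcond=None)[0])
rect(P,box(P,.4,.7,-.4,-.17,.036,.056))
m=(box(P,.55,.68,-.38,-.18,.017,.034)).astype(np.uint8)
k,l,st,ce=cv2.connectedComponentsWithStats(m)
B=np.array([.5546,-.2743]);a=np.radians(2.16);M=np.array([[np.cos(a),np.sin(a)],[-np.sin(a),np.cos(a)]])
for i in range(1,k):
    if st[i,4]>8: c=P[l==i].mean(0); print(st[i,4],np.round(c,4),np.round(M@(c[:2]-B),4))
E
```

```text
[ 0.41601246 -0.30919976  0.13448525] [ 6.56336807e-02 -3.14077250e+00 -2.71198015e-03] [-0.35442573  0.1561889   1.02872747  1.91509877 -0.1478333   1.15074216
  2.3422772 ]
146 [ 0.4983 -0.3026] [0.0898 0.0678] 3.3 0.1128
rim plane [-0.06451305  0.003164    0.14305596]
293 [ 0.5551 -0.2747] [0.2221 0.1612] 1.89 0.0429
11 [ 0.663  -0.3134  0.0238] [ 0.1069 -0.0432]
9 [ 0.6451 -0.3475  0.0234] [ 0.0876 -0.0765]
46 [ 0.6345 -0.2175  0.0249] [0.082  0.0538]
42 [ 0.6361 -0.2821  0.0257] [ 0.0812 -0.0109]
50 [ 0.6334 -0.3148  0.0249] [ 0.0772 -0.0435]
40 [ 0.5931 -0.3218  0.025 ] [ 0.0367 -0.0489]
18 [ 0.5767 -0.3501  0.0245] [ 0.0192 -0.0766]
42 [ 0.5784 -0.2246  0.025 ] [0.0256 0.0488]
40 [ 0.5721 -0.2682  0.0254] [0.0177 0.0054]
```

View pics/top3.png

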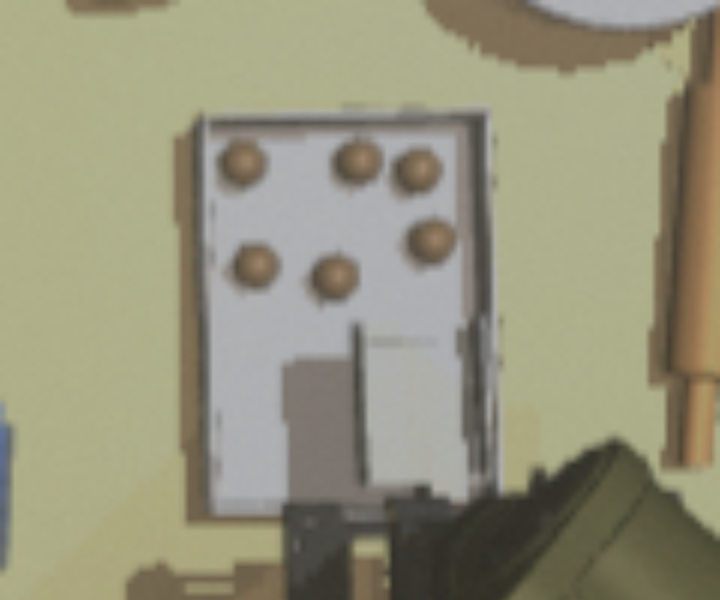

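>>> move_arm:
  increments: "0 -3.5 0 0 -2 -1 240;0 -3 0 0 -1.7 0 240;0 0 -15 0 0 0 240;0 0 -20 0 0 0 240;0 0 -20 0 0 0 240;0 0 -10 0 0 0 240;0 0 0 0 0 0 240;0 0 0 0 0 0 240"

```text
time: 11.9
position: [0.4159, -0.3167, 0.0696]
tool_rot: [-0.036, 3.078, -0.001]
ft_force: [1.2, -0.6, -2.9]
grip_width: 0.18
grip_force: 60.0
```

```bash
cat > see.py <<'E'
from h import *
import sys
s=ctrl.get_state(); z=s["position"][2]; print(s["position"],s["tool_rot"],"F",np.round(s["ft_force"],1),"T",np.round(s["torque"],2))
p=cam("top");P=cloud(p)
r0=z-.0496+.032-.004
B=np.array([.5549,-.2745]);a=np.radians(2.0);M=np.array([[np.cos(a),np.sin(a)],[-np.sin(a),np.cos(a)]])
Q=P.copy(); Q[...,:2]=(P[...,:2]-B)@M.T
s=ctrl.silhouettes("scoop",p)
if s:
    m=s[0]["region"]; mm=m&(Q[...,2]>r0-.012)&(Q[...,2]<r0+.012); rect(Q,mm)
    q=Q[mm]; A=np.c_[q[:,:2],np.ones(len(q))]; print("rim plane",np.round(np.linalg.lstsq(A,q[:,2],rcond=None)[0],4))
m=(box(P,.5,.68,-.38,-.18,.017,.06)).astype(np.uint8)
for d in ctrl.find_in("marble0",p): c=np.array(d["centre"]); print("marble",round(d["score"],2),np.round(M@(c[:2]-B),4),round(c[2],3))
if len(sys.argv)>1: save(sys.argv[1],cv2.resize(p["frame"][140:260,350:470],(600,600),interpolation=cv2.INTER_CUBIC))
E
python3 see.py
```

```text
[ 0.4158885  -0.31674747  0.06964353] [-3.63151822e-02  3.07757317e+00 -1.13004511e-03] F [ 1.2 -0.6 -2.9] T [0.01 0.33 0.03]
135 [-0.0607 -0.0344] [0.0664 0.0978] 89.0 0.0514
rim plane [-0.029   0.0091  0.0487]
marble 0.61 [ 0.0757 -0.0455] 0.029
marble 0.48 [ 0.0419 -0.0537] 0.028
marble 0.47 [ 0.0205 -0.0009] 0.026
marble 0.44 [0.0823 0.0499] 0.025
```

>>> move_arm:
  increments: "0 0 -5 0 -0.5 0 240;0 0 -5 0 -0.5 0 240;0 0 -3 0 0 0 240;0 0 -1 0 0 0 240;0 0 -1 0 0 0 240;0 0 0 0 0 0 240;0 0 0 0 0 0 240;0 0 0 0 0 0 240"

```text
time: 12.72
position: [0.4161, -0.3173, 0.0547]
tool_rot: [-0.035, 3.059, -0.002]
ft_force: [0.9, -0.1, -3.2]
grip_width: 0.176
grip_force: 60.0
```

```bash
python3 see.py crop4.png
```

```text
[ 0.41606343 -0.31728035  0.05471521] [-3.54029179e-02  3.05916928e+00 -2.11197227e-03] F [ 0.9 -0.1 -3.2] T [0.04 0.37 0.09]
117 [-0.0547 -0.035 ] [0.0654 0.09  ] 89.78 0.0333
rim plane [-0.0476  0.0278  0.0308]
marble 0.63 [ 0.0782 -0.011 ] 0.022
marble 0.48 [ 0.0401 -0.0518] 0.028
marble 0.42 [0.0282 0.0455] 0.026
marble 0.37 [ 0.0156 -0.0006] 0.021
marble 0.16 [-0.0552 -0.0397] 0.019
```

View pics/crop4.png

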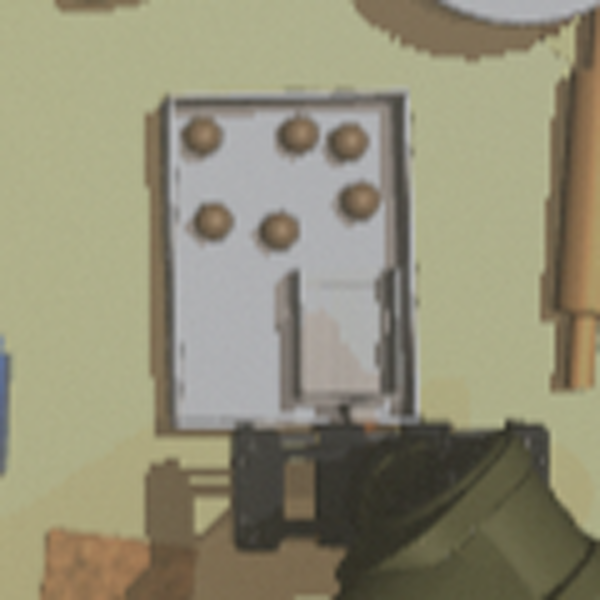

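>>> move_arm:
  increments: "0 0 -1 0 0 0 240;0 0 0 0 0 0 240;0 0 -1 0 0 0 240;0 0 0 0 0 0 240;0 0 0 0 0 0 240;0 0 0 0 0 0 240;0 0 0 0 0 0 240;0 0 0 0 0 0 240"

```text
time: 13.53
position: [0.416, -0.3172, 0.0526]
tool_rot: [-0.035, 3.059, -0.002]
ft_force: [-0.6, 1.2, -2.5]
grip_width: 0.182
grip_force: 60.0
```

>>> move_arm:
  increments: "0 0 -1 0 0 0 240;0 0 0 0 0 0 240;0 0 0 0 0 0 240;0 0 0 0 0 0 240;0 0 0 0 0 0 240;0 0 0 0 0 0 240;0 0 0 0 0 0 240;0 0 0 0 0 0 240"

```text
time: 14.2
position: [0.4159, -0.3171, 0.0516]
tool_rot: [-0.035, 3.059, -0.002]
ft_force: [-0.7, -0.2, -2.9]
grip_width: 0.18
grip_force: 60.0
```

>>> move_arm:
  increments: "0 0 -1 0 0 0 240;0 0 0 0 0 0 240;0 0 0 0 0 0 240;0 0 -1 0 0 0 240;0 0 0 0 0 0 240;0 0 0 0 0 0 240;0 0 0 0 0 0 240;0 0 0 0 0 0 240"

```text
time: 14.87
position: [0.4159, -0.3173, 0.0498]
tool_rot: [-0.035, 3.059, -0.002]
ft_force: [-2.8, 0.2, 3.0]
grip_width: 0.179
grip_force: 60.0
```

```bash
python3 see.py
```

```text
[ 0.41588493 -0.31732035  0.04984133] [-3.50698368e-02  3.05920104e+00 -1.69439474e-03] F [-2.8  0.2  3. ] T [0.3  0.69 0.03]
144 [-0.0535 -0.0354] [0.0662 0.0868] 89.17 0.0292
rim plane [-0.0282 -0.0223  0.0255]
marble 0.63 [0.0288 0.0459] 0.028
marble 0.6 [0.016  0.0017] 0.023
marble 0.59 [ 0.0372 -0.0546] 0.027
marble 0.44 [0.0826 0.0503] 0.024
marble 0.41 [ 0.0794 -0.0448] 0.027
```

```bash
cat >> h.py <<'E'
B=np.array([.5549,-.2745]);a_=np.radians(2.0);M=np.array([[np.cos(a_),np.sin(a_)],[-np.sin(a_),np.cos(a_)]])
def binframe(P):
    Q=P.copy(); Q[...,:2]=(P[...,:2]-B)@M.T; return Q
def floor(Q,x0,y0,hx=.034,hy=.018,lo=-.02,hi=.2):
    q=Q[box(Q,x0-hx,x0+hx,y0-hy,y0+hy,lo,hi)]
    c=np.median(q[:,2]); q=q[abs(q[:,2]-c)<.008]
    A=np.c_[q[:,0]-x0,q[:,1]-y0,np.ones(len(q))]; k=np.linalg.lstsq(A,q[:,2],rcond=None)[0]
    print("floor n",len(q),"slopes deg",np.round(np.degrees(k[:2]),2),"z",round(k[2],4))
E
python3 - <<'E'
from h import *
p=cam("top");Q=binframe(cloud(p))
floor(Q,-.0535,-.035); floor(Q,-.04,.035)
z=Q[...,2]
for x in np.arange(-.1,.0,.01):
    m=box(Q,x,x+.01,-.05,-.02,-.02,.1); print(round(x,2),m.sum(),np.round(np.nanmedian(z[m]),4) if m.any() else 0)
E
```

```text
floor n 203 slopes deg [3.34 0.46] z 0.0088
floor n 206 slopes deg [-0.53 -2.62] z 0.0029
-0.1 31 0.0281
-0.09 26 0.0061
-0.08 25 0.0071
-0.07 28 0.0061
-0.06 26 0.0084
-0.05 26 0.0086
-0.04 27 0.0108
-0.03 28 0.0105
-0.02 25 0.0127
-0.01 27 0.0065
```

>>> move_arm:
  increments: "0 0 3 0 1.5 0 240;0 0 2 0 2.5 0 240;0 0 0 0 0 0 240;0 0 0 0 0 0 240;0 0 -0.7 0 0 0 240;0 0 0 0 0 0 240;0 0 0 0 0 0 240;0 0 0 0 0 0 240"

```text
time: 15.73
position: [0.4158, -0.317, 0.0538]
tool_rot: [-0.036, 3.128, -0.0]
ft_force: [1.6, -0.1, -4.0]
grip_width: 0.179
grip_force: 60.0
```

```bash
python3 - <<'E'
from h import *
s=ctrl.get_state(); print(s["position"],s["tool_rot"],s["ft_force"])
p=cam("top");Q=binframe(cloud(p))
floor(Q,-.055,-.035)
E
```

```text
[ 0.41581388 -0.31703697  0.05377834] [-3.56759879e-02  3.12846605e+00 -1.02680464e-04] [ 1.61962008 -0.1114341  -3.96513173]
floor n 207 slopes deg [0.76 0.27] z 0.0069
```

>>> move_arm:
  increments: "0 0 0 0 0.5 0 240;0 0 0 0 0.5 0 240;0 0 0 0 0 0 240;0 0 0 0 0 0 240;0 0 0 0 0 0 240;0 0 0 0 0 0 240;0 0 0 0 0 0 240;0 0 0 0 0 0 240"

```text
time: 16.45
position: [0.416, -0.3173, 0.054]
tool_rot: [0.036, -3.136, 0.0]
ft_force: [0.1, 0.5, -0.1]
grip_width: 0.176
grip_force: 60.0
```

```bash
python3 - <<'E'
from h import *
s=ctrl.get_state(); print(s["position"],s["ft_force"],s["torque"])
p=cam("top");Q=binframe(cloud(p))
floor(Q,-.055,-.035)
E
```

```text
[ 0.41596049 -0.31727309  0.05398327] [ 0.068823    0.46016164 -0.11483353] [ 0.09520934 -0.14299436  0.04642933]
floor n 207 slopes deg [-0.24 -0.82] z 0.0063
```

>>> move_arm:
  increments: "5 0.2 0 0 0 0 240;5 0.2 0 0 0 0 240;5 0.2 0 0 0 0 240;5 0.1 0 0 0 0 240;5 0.2 0 0 0 0 240;5 0.2 0 0 0 0 240;5 0.2 0 0 0 0 240;5 0.1 0 0 0 0 240"

```text
time: 17.17
position: [0.4564, -0.3157, 0.0538]
tool_rot: [0.036, -3.136, 0.0]
ft_force: [-3.2, 0.4, 1.8]
grip_width: 0.177
grip_force: 60.0
```

```bash
python3 see.py crop5.png
```

```text
[ 0.45638317 -0.31573507  0.05383525] [ 3.64448539e-02 -3.13592511e+00  3.08025948e-04] F [-3.2  0.4  1.8] T [-0.02  0.45  0.01]
92 [-0.017  -0.0352] [0.0863 0.068 ] 0.35 0.0336
rim plane [-0.0771  0.0099  0.0311]
marble 0.62 [0.0295 0.0069] 0.022
marble 0.58 [0.0274 0.0451] 0.027
marble 0.52 [ 0.0768 -0.0112] 0.023
marble 0.48 [ 0.0376 -0.0523] 0.027
marble 0.45 [ 0.0746 -0.0437] 0.028
```

View pics/crop5.png

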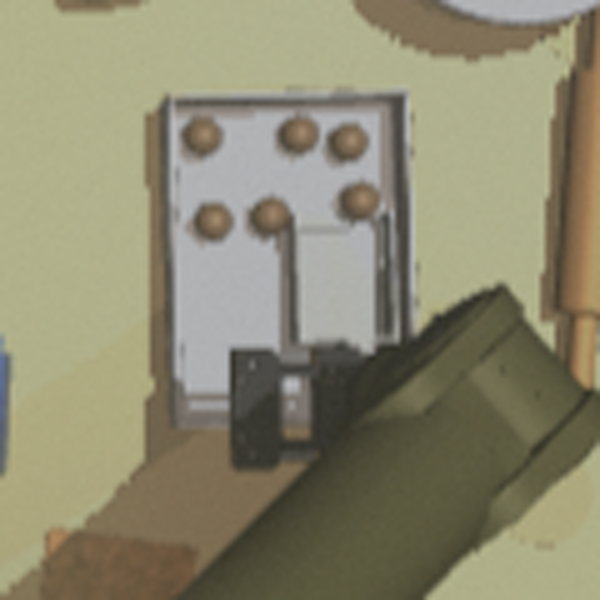

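Ball F at (269,215) has slid off to the left of the pan. The ball at (359,201) is just ahead of the lip, and two more at (299,133) and (348,141) lie within its width, so I keep pushing.

>>> move_arm:
  increments: "5 0.2 0 0 0 0 240;5 0.2 0 0 0 0 240;5 0.2 0 0 0 0 240;5 0.1 0 0 0 0 240;5 0.2 0 0 0 0 240;5 0.2 0 0 0 0 240;5 0.2 0 0 0 0 240;5 0.1 0 0 0 0 240"

```text
time: 17.98
position: [0.4963, -0.3143, 0.0538]
tool_rot: [0.036, -3.136, 0.0]
ft_force: [-2.5, -0.2, 1.6]
grip_width: 0.178
grip_force: 60.0
```

```bash
python3 see.py crop6.png
```

```text
[ 0.49626918 -0.3143438   0.05384225] [ 3.62656662e-02 -3.13584916e+00  1.64265797e-04] F [-2.5 -0.2  1.6] T [-0.03  0.56 -0.03]
87 [ 0.0227 -0.0354] [0.0662 0.0804] 89.12 0.0321
rim plane [-0.0139 -0.0029  0.032 ]
marble 0.67 [0.1384 0.4439] 0.02
marble 0.58 [ 0.0928 -0.0376] 0.028
marble 0.55 [0.027  0.0441] 0.026
marble 0.49 [0.0264 0.0091] 0.023
marble 0.48 [ 0.0745 -0.056 ] 0.026
marble 0.36 [0.0831 0.0529] 0.025
marble 0.24 [ 0.0301 -0.0413] 0.008
```

View pics/crop6.png

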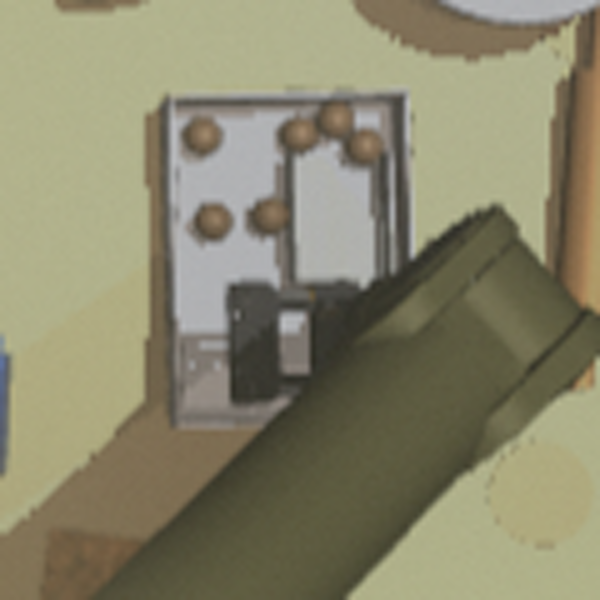

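>>> move_arm:
  increments: "2 -0.6 0 0 0 0 240;2 -0.8 0 0 0 0 240;2 -0.8 0 0 0 0 240;2 -0.8 0 0 0 0 240;2 -0.8 0 0 0 0 240;2 -0.8 0 0 0 0 240;0 0 0 0 0 0 240;0 0 0 0 0 0 240"

```text
time: 18.8
position: [0.5067, -0.319, 0.0538]
tool_rot: [0.037, -3.134, -0.001]
ft_force: [-6.2, 2.3, 3.4]
grip_width: 0.178
grip_force: 60.0
```

```bash
python3 see.py crop7.png
```

```text
[ 0.50666979 -0.31903148  0.05377921] [ 3.67994072e-02 -3.13358602e+00 -9.96572264e-04] F [-6.2  2.3  3.4] T [0.39 0.98 0.34]
84 [ 0.0357 -0.0395] [0.0663 0.0863] 89.12 0.0321
rim plane [-0.0359  0.0025  0.0328]
marble 0.53 [0.0291 0.0078] 0.024
marble 0.52 [ 0.0892 -0.0622] 0.027
```

View pics/crop7.png

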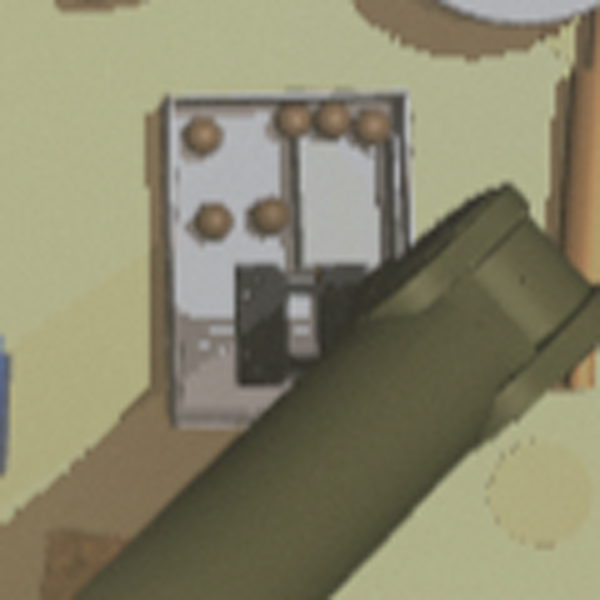

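Balls at (294,120), (331,118) and (371,126) now lie in line along the far wall, and the left one straddles the pan's side wall. Three would jam there, so I back out. The three loose balls on the left (two at x≈27 mm, one at x≈83 mm in the bin frame) pack better in the +y corner.

>>> move_arm:
  increments: "-3 0 3 0 0 0 240;-11 -0.4 0 0 0 0 240;-14 -0.5 0 0 0 0 240;-14 -0.5 0 0 0 0 240;-14 -0.5 0 0 0 0 240;-14 -0.5 0 0 0 0 240;-11 -0.4 0 0 0 0 240;-3 -0.1 0 0 0 0 240"

```text
time: 19.62
position: [0.4212, -0.322, 0.0565]
tool_rot: [0.033, -3.135, -0.001]
ft_force: [-0.6, -0.5, -3.8]
grip_width: 0.182
grip_force: 60.0
```

>>> move_arm:
  increments: "0 5 0 0 0 0 240;0 10 0 0 0 0 240;-0.5 13 0 0 0 0 240;-0.5 13 0 0 0 0 240;-0.5 13 0 0 0 0 240;-0.5 10 0 0 0 0 240;-0.5 6 0 0 0 0 240;0 0 0 0 0 0 240"

```text
time: 20.28
position: [0.4223, -0.2498, 0.0568]
tool_rot: [0.041, -3.137, -0.002]
ft_force: [0.4, 0.5, -3.4]
grip_width: 0.178
grip_force: 60.0
```

```bash
cat >> see.py <<'E'
k=ctrl.find_in("bin",p) and None
Qz=Q[...,2]; hsv=cv2.cvtColor(p["frame"],cv2.COLOR_RGB2HSV)
m=((hsv[...,1]>60)&(hsv[...,0]<20)&box(Q,-.1,.105,-.075,.075,.012,.16)).astype(np.uint8)
n,l,st,_=cv2.connectedComponentsWithStats(m)
for i in range(1,n):
    if st[i,4]>12: print("blob",st[i,4],np.round(Q[l==i].mean(0),4))
E
python3 see.py
```

```text
[ 0.42231787 -0.24977895  0.05681705] [ 4.11026717e-02 -3.13660413e+00 -1.61495090e-03] F [ 0.4  0.5 -3.4] T [-0.    0.24 -0.02]
194 [0.1344 0.2811] [0.1277 0.1286] 84.71 0.036
rim plane [-0.0113 -0.0077  0.039 ]
marble 0.44 [0.0271 0.0085] 0.022
marble 0.42 [ 0.0887 -0.0631] 0.026
marble 0.39 [ 0.0912 -0.0338] 0.03
marble 0.36 [0.0862 0.053 ] 0.026
blob 74 [ 0.0922 -0.0203  0.0257]
blob 36 [ 0.0865 -0.0587  0.0258]
blob 35 [0.083  0.055  0.0261]
blob 33 [0.0263 0.0493 0.0238]
blob 31 [0.0291 0.0119 0.027 ]
```

>>> move_arm:
  increments: "0 0 -3 0 0 0 240;4 0.2 0 0 0 0 240;5 0.2 0 0 0 0 240;5 0.2 0 0 0 0 240;5 0.2 0 0 0 0 240;3 0.9 0 0 0 0 240;3 0.9 0 0 0 0 240;3 0.9 0 0 0 0 240"

```text
time: 21.15
position: [0.4497, -0.2486, 0.0539]
tool_rot: [0.036, -3.136, 0.001]
ft_force: [-1.9, -1.0, 1.3]
grip_width: 0.179
grip_force: 60.0
```

>>> move_arm:
  increments: "3 0.9 0 0 0 0 240;3 0.9 0 0 0 0 240;3 0.9 0 0 0 0 240;3 0.9 0 0 0 0 240;3 0.8 0 0 0 0 240;3 0.8 0 0 0 0 240;3 0.8 0 0 0 0 240;0 0 0 0 0 0 240"

```text
time: 21.82
position: [0.4715, -0.242, 0.0539]
tool_rot: [0.037, -3.137, 0.001]
ft_force: [-0.4, -0.6, -0.5]
grip_width: 0.179
grip_force: 60.0
```

```bash
python3 see.py crop8.png
```

```text
[ 0.47149054 -0.24199378  0.05390607] [ 3.74810149e-02 -3.13711538e+00  7.42986957e-04] F [-0.4 -0.6 -0.5] T [-0.08 -0.12 -0.05]
82 [0.0032 0.0376] [0.0665 0.0835] 89.1 0.0334
rim plane [-0.0766  0.0175  0.0316]
marble 0.64 [ 0.0883 -0.0622] 0.027
marble 0.58 [ 0.0902 -0.013 ] 0.022
marble 0.51 [0.0495 0.0157] 0.023
marble 0.4 [ 0.0916 -0.0346] 0.03
marble 0.38 [0.0862 0.0503] 0.026
blob 115 [ 0.0904 -0.0331  0.0256]
blob 35 [0.0828 0.0552 0.0275]
blob 33 [0.054  0.0489 0.0256]
blob 33 [0.0547 0.0199 0.0254]
```

>>> move_arm:
  increments: "3 0.4 0 0 0 0 240;3 0.4 0 0 0 0 240;3 0.4 0 0 0 0 240;3 0.4 0 0 0 0 240;3 0.4 0 0 0 0 240;3 0.3 0 0 0 0 240;3 0.1 0 0 0 0 240;3 0.1 0 0 0 0 240"

```text
time: 22.68
position: [0.4946, -0.2398, 0.0538]
tool_rot: [0.037, -3.136, 0.0]
ft_force: [-3.5, -0.9, 1.3]
grip_width: 0.18
grip_force: 60.0
```

```bash
python3 see.py crop9.png
```

```text
[ 0.49464323 -0.23976543  0.05382351] [ 3.65324765e-02 -3.13589810e+00  9.28241375e-05] F [-3.5 -0.9  1.3] T [-0.07  0.51 -0.05]
78 [0.0251 0.0427] [0.0721 0.0811] 88.58 0.0338
rim plane [-0.0279  0.0419  0.0319]
marble 0.46 [0.0753 0.0176] 0.023
marble 0.44 [ 0.0929 -0.0359] 0.032
marble 0.42 [ 0.0884 -0.0057] 0.021
marble 0.36 [ 0.0909 -0.0632] 0.024
blob 111 [0.0808 0.043  0.0266]
blob 77 [ 0.0923 -0.0199  0.025 ]
blob 38 [ 0.0867 -0.0583  0.0254]
```

```bash
cat > balls.py <<'E'
from h import *
def balls(p,Q):
    # ball tops: fit sphere centres by voting on depth points
    q=Q[box(Q,-.105,.105,-.075,.075,.0,.2)]
    m=box(Q,-.12,.12,-.09,.09,-.01,.25); hsv=cv2.cvtColor(p["frame"],cv2.COLOR_RGB2HSV)
    m&=(hsv[...,1]>60)&(hsv[...,0]<22); q=Q[m]
    q=q[np.isfinite(q).all(1)]
    out=[]
    from scipy.optimize import least_squares
    left=np.ones(len(q),bool)
    xs=np.arange(-.1,.1,.002); ys=np.arange(-.07,.07,.002)
    while left.sum()>10 and len(out)<8:
        best=(0,None)
        for zc in (.016,.019):
            for x in xs:
                for y in ys:
                    d=abs(np.linalg.norm(q[left]-[x,y,zc],axis=1)-.013)
                    s=(d<.003).sum()
                    if s>best[0]: best=(s,(x,y,zc))
        if best[0]<10: break
        c=np.array(best[1]); i=np.where(left)[0]; i=i[np.linalg.norm(q[i]-c,axis=1)<.018]
        r=least_squares(lambda c:np.linalg.norm(q[i]-c,axis=1)-.013,c,loss="soft_l1",f_scale=.002).x
        out.append((best[0],np.round(r,4))); left[np.linalg.norm(q-r,axis=1)<.017]=False
    return out
if __name__=="__main__":
    p=cam("top");Q=binframe(cloud(p))
    for b in balls(p,Q): print(b)
E
python3 balls.py
```

```text
(np.int64(36), array([0.0813, 0.0152, 0.0156]))
(np.int64(34), array([ 0.0922, -0.0137,  0.0172]))
(np.int64(31), array([ 0.0881, -0.0561,  0.0173]))
(np.int64(31), array([0.0915, 0.0583, 0.0186]))
(np.int64(21), array([0.0743, 0.0389, 0.0169]))
(np.int64(21), array([ 0.094 , -0.0295,  0.0187]))
```

>>> move_arm:
  increments: "2 0.4 0 0 0 0 240;2 0.4 0 0 0 0 240;2 0.4 0 0 0 0 240;2 0.4 0 0 0 0 240;2 0.3 0 0 0 0 240;2 0.2 0 0 0 0 240;0 0 0 0 0 0 240;0 0 0 0 0 0 240"

```text
time: 23.6
position: [0.5057, -0.2378, 0.0538]
tool_rot: [0.036, -3.134, -0.001]
ft_force: [-5.1, -0.3, 3.6]
grip_width: 0.178
grip_force: 60.0
```

```bash
python3 balls.py; python3 see.py crop10.png | head -3
```

```text
(np.int64(37), array([ 0.0941, -0.0377,  0.0178]))
(np.int64(35), array([0.0912, 0.0134, 0.016 ]))
(np.int64(33), array([0.0904, 0.0593, 0.0181]))
(np.int64(28), array([ 0.0872, -0.0622,  0.0163]))
(np.int64(26), array([ 0.0897, -0.0127,  0.0172]))
(np.int64(24), array([0.0793, 0.0375, 0.0183]))
[ 0.50562934 -0.23777348  0.0537572 ] [ 3.55878525e-02 -3.13445264e+00 -6.42185647e-04] F [-5.6  0.3  2.3] T [-0.01  0.9  -0.1 ]
93 [0.0367 0.0425] [0.0713 0.0846] 88.82 0.0302
rim plane [-0.0793  0.0017  0.0347]
```

>>> move_arm:
  increments: "-10 -0.3 0 0 0 0 240;-10 -0.4 0 0 0 0 240;2 -7.1 0 0 0 2.5 240;2 -7.1 0 0 0 2.5 240;2 -7.1 0 0 0 2.5 240;2 -7.1 0 0 0 2.5 240;2 -7.1 0 0 0 2.5 240;1.7 -7.1 0 0 0 2.5 240"

```text
time: 24.52
position: [0.4975, -0.2802, 0.0538]
tool_rot: [0.45, -3.104, -0.002]
ft_force: [-1.4, 2.5, 1.9]
grip_width: 0.179
grip_force: 60.0
```

```bash
python3 balls.py; python3 see.py crop11.png | head -3
```

```text
(np.int64(37), array([ 0.0888, -0.0603,  0.0185]))
(np.int64(34), array([0.0809, 0.037 , 0.0167]))
(np.int64(32), array([ 0.0937, -0.0133,  0.0152]))
(np.int64(32), array([0.0908, 0.0615, 0.0158]))
(np.int64(28), array([0.092 , 0.0146, 0.0164]))
(np.int64(24), array([ 0.0945, -0.0341,  0.0164]))
[ 0.49783279 -0.28202779  0.05411165] [ 4.51443906e-01 -3.10454308e+00  1.88134048e-03] F [-0.5  0.  -0.6] T [ 0.31 -0.02  0.19]
68 [0.0206 0.0195] [0.0779 0.0671] 16.73 0.0328
rim plane [-0.0069  0.0316  0.0314]
```

View pics/crop11.png

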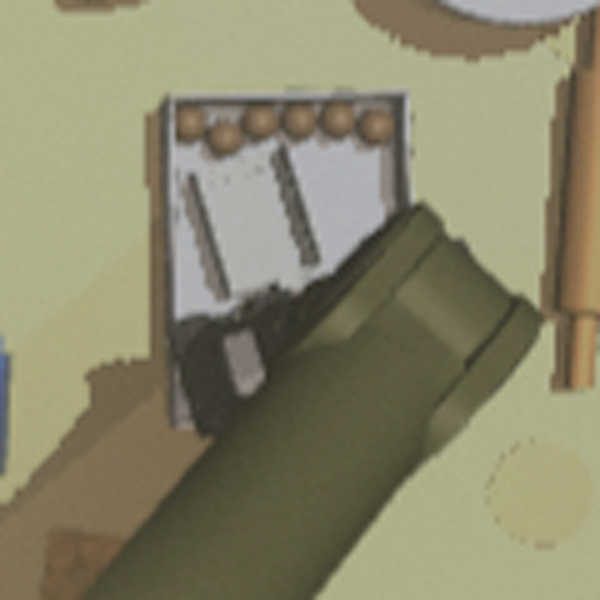

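All six balls now line the far wall at crop y≈120–138, x = 190, 224, 260, 300, 338, 376. The pan's leading right corner at (283,148) points at the gap between the third and fourth balls, so it can wedge in there and enclose the left three.

>>> move_arm:
  increments: "3 0.1 0 0 0 0 240;3 0.1 0 0 0 0 240;3 0.1 0 0 0 0 240;3 0.1 0 0 0 0 240;3 0.1 0 0 0 0 240;2 0.1 0 0 0 0 240;2 0.1 0 0 0 0 240;0 0 0 0 0 0 240"

```text
time: 25.43
position: [0.5148, -0.2798, 0.0538]
tool_rot: [0.446, -3.099, -0.004]
ft_force: [-9.6, 3.1, 7.2]
grip_width: 0.173
grip_force: 60.0
```

```bash
python3 balls.py; python3 see.py crop12.png | head -3
```

```text
(np.int64(38), array([ 0.0915, -0.0396,  0.0172]))
(np.int64(34), array([0.0793, 0.0388, 0.0179]))
(np.int64(30), array([0.0917, 0.0619, 0.0162]))
(np.int64(28), array([ 0.0883, -0.0622,  0.0176]))
(np.int64(28), array([ 0.0932, -0.0122,  0.0178]))
(np.int64(28), array([0.0923, 0.0165, 0.0174]))
[ 0.51477908 -0.27980659  0.05375245] [ 0.44541969 -3.09969309 -0.0034386 ] F [-9.3  3.   7.8] T [0.58 1.7  0.3 ]
91 [0.0391 0.0213] [0.0838 0.0669] 14.72 0.0336
rim plane [-0.0052 -0.0002  0.0329]
```

>>> move_arm:
  increments: "1.5 1.5 0 0 0 0 240;1.5 1.5 0 0 0 0 240;1.5 1.5 0 0 0 0 240;1.5 1.5 0 0 0 0 240;1.8 6.1 0 0 0 -2.5 240;1.8 6.1 0 0 0 -2.5 240;1.8 6.1 0 0 0 -2.5 240;0 0 0 0 0 0 240"

```text
time: 26.35
position: [0.5135, -0.2649, 0.0535]
tool_rot: [0.227, -3.103, 0.007]
ft_force: [-34.8, -9.9, 20.8]
grip_width: 0.179
grip_force: 60.0
```

```bash
python3 balls.py; python3 see.py crop13.png | head -3
```

```text
(np.int64(36), array([ 0.0938, -0.0367,  0.0157]))
(np.int64(34), array([ 0.0863, -0.0647,  0.0148]))
(np.int64(33), array([0.0904, 0.0597, 0.0154]))
(np.int64(31), array([0.0891, 0.0178, 0.018 ]))
(np.int64(27), array([ 0.0897, -0.0112,  0.0173]))
(np.int64(24), array([0.0791, 0.04  , 0.0164]))
[ 0.51349736 -0.26494324  0.05348278] [ 0.22874269 -3.10315478  0.00640905] F [-34.3 -10.   21.2] T [-1.88  7.15  0.76]
56 [0.0398 0.0273] [0.076  0.0666] 10.09 0.0332
rim plane [0.0017 0.0804 0.0294]
```

>>> move_arm:
  increments: "-7 -4 0 0 0 0 240;-7 -4 0 0 0 0 240;0 0 0 0 0 0 240;0 0 0 0 0 0 240;0 0 0 0 0 0 240;0 0 0 0 0 0 240;0 0 0 0 0 0 240;0 0 0 0 0 0 240"

```text
time: 27.27
position: [0.5116, -0.2648, 0.0535]
tool_rot: [0.241, -3.121, 0.0]
ft_force: [-10.4, -1.6, 6.5]
grip_width: 0.18
grip_force: 59.6
```

```bash
cat > pan.py <<'E'
from h import *
from balls import balls
# pan pose in bin frame from template fit of rim points (walls stand out of the floor)
def pan(Q,p,x0,y0,th0):
    from scipy.optimize import least_squares
    hsv=cv2.cvtColor(p["frame"],cv2.COLOR_RGB2HSV)
    m=box(Q,x0-.07,x0+.07,y0-.06,y0+.06,.022,.042)&~((hsv[...,1]>60)&(hsv[...,0]<22))&(abs(Q[...,1])<.0745)&(abs(Q[...,0])<.104)
    q=Q[m][:,:2]
    def res(v):
        c,s=np.cos(v[2]),np.sin(v[2]); d=q-v[:2]; u=d@[c,s]; w=d@[-s,c]
        return np.where((u<.05)&(u>-.05),abs(abs(w)-.0315),.02)+0*u
    r=least_squares(res,[x0,y0,th0],loss="soft_l1",f_scale=.003)
    return len(q),r.x[1],np.degrees(r.x[2]),r.cost
if __name__=="__main__":
    s=ctrl.get_state(); pos=s["position"]; Rm=R.from_rotvec(s["tool_rot"]).as_matrix()
    y=Rm[:,1]; yaw=np.degrees(np.arctan2(y[1],y[0]))%180-90-2.0
    t=M@(pos[:2]-B); c,sn=np.cos(np.radians(yaw)),np.sin(np.radians(yaw)); c0=t+.0847*np.array([c,sn])
    print("tcp bin",np.round(t,4),"z",round(pos[2],4),"yaw",round(yaw,1),"pan",np.round(c0,4),"F",np.round(s["ft_force"],1),"pitch",np.round(np.degrees(np.arcsin(Rm[0,2])),1))
    f=lambda u,w:np.round(c0+np.array([c*u-sn*w,sn*u+c*w]),4)
    print("corners L",f(.043,.0315),"R",f(.043,-.0315))
    p=cam("top");Q=binframe(cloud(p))
    print("fit y,yaw",np.round(pan(Q,p,c0[0],c0[1],np.radians(yaw)),4))
    for b in balls(p,Q): print(b)
E
python3 pan.py
```

```text
tcp bin [-0.0429  0.0112] z 0.0535 yaw 6.8 pan [0.0412 0.0213] F [-10.4  -1.6   6.5] pitch -0.6
corners L [0.0801 0.0577] R [ 0.0876 -0.0048]
fit y,yaw [1.0700e+02 2.6100e-02 8.1306e+00 1.9000e-03]
(np.int64(33), array([0.0903, 0.062 , 0.0164]))
(np.int64(33), array([ 0.0932, -0.0398,  0.0165]))
(np.int64(29), array([ 0.0873, -0.063 ,  0.0157]))
(np.int64(28), array([0.0898, 0.0194, 0.0158]))
(np.int64(26), array([ 0.0895, -0.0153,  0.018 ]))
(np.int64(24), array([0.0748, 0.0397, 0.0178]))
```

>>> move_arm:
  increments: "-1 -3 0 0 0 2.4 240;0 -3 0 0 0 2.4 240;1 -3 0 0 0 2.4 240;1.5 -3 0 0 0 2.4 240;1.5 -3 0 0 0 2.4 240;0 0 0 0 0 0 240;0 0 0 0 0 0 240;0 0 0 0 0 0 240"

```text
time: 27.98
position: [0.5182, -0.2787, 0.0536]
tool_rot: [0.566, -3.086, 0.002]
ft_force: [0.0, -0.7, -1.9]
grip_width: 0.181
grip_force: 59.5
```

```bash
python3 pan.py
```

```text
tcp bin [-0.0368 -0.0029] z 0.0536 yaw 18.8 pan [0.0434 0.0244] F [ 0.  -0.7 -1.9] pitch -0.2
corners L [0.0739 0.0681] R [0.0942 0.0084]
fit y,yaw [1.41000e+02 2.90000e-02 1.83923e+01 2.90000e-03]
(np.int64(35), array([ 0.0883, -0.0626,  0.0169]))
(np.int64(33), array([0.0899, 0.0313, 0.0164]))
(np.int64(32), array([ 0.0909, -0.0151,  0.0178]))
(np.int64(31), array([0.09  , 0.0602, 0.0158]))
(np.int64(26), array([0.07  , 0.0463, 0.019 ]))
(np.int64(24), array([ 0.0918, -0.0383,  0.0175]))
```

>>> move_arm:
  increments: "1.8 6.6 0 0 0 -3.1 240;1.8 6.6 0 0 0 -3.1 240;1.8 6.6 0 0 0 -3.1 240;1.8 6.6 0 0 0 -3.1 240;1.8 6.5 0 0 0 -3.1 240;1.8 6.5 0 0 0 -3.1 240;0 0 0 0 0 0 240;0 0 0 0 0 0 240"

```text
time: 28.7
position: [0.5287, -0.2387, 0.0537]
tool_rot: [0.065, -3.136, -0.0]
ft_force: [0.1, -0.0, -3.2]
grip_width: 0.181
grip_force: 59.5
```

```bash
python3 pan.py
```

```text
tcp bin [-0.0249  0.0367] z 0.0537 yaw 0.4 pan [0.0598 0.0373] F [ 0.1 -0.  -3.2] pitch -0.3
corners L [0.1026 0.069 ] R [0.103 0.006]
fit y,yaw [ 8.500e+01  4.140e-02 -7.174e-01  1.400e-03]
(np.int64(38), array([0.0924, 0.0298, 0.0191]))
(np.int64(35), array([ 0.0927, -0.0404,  0.017 ]))
(np.int64(32), array([0.0651, 0.0368, 0.0186]))
(np.int64(31), array([0.0911, 0.0582, 0.0195]))
(np.int64(30), array([ 0.0883, -0.0129,  0.0173]))
(np.int64(28), array([ 0.087 , -0.0637,  0.0159]))
```

>>> move_arm:
  increments: "-2 0 0 0 -2.5 0 240;-2 0 0 0 -2.5 0 240;-1.5 0 0 0 -2.5 0 240;-1.4 0 0 0 -2.5 0 240;-1 0 0 0 -2.5 0 240;-0.8 0 0 0 -2.5 0 240;0 0 0 0 0 0 240;0 0 0 0 0 0 240"

```text
time: 29.42
position: [0.5185, -0.2396, 0.0536]
tool_rot: [-0.055, 2.886, -0.006]
ft_force: [-0.2, -0.2, -2.9]
grip_width: 0.177
grip_force: 59.9
```

```bash
python3 - <<'E'
from h import *
s=ctrl.get_state(); print(s["position"],s["tool_rot"],s["ft_force"])
p=cam("top");Q=binframe(cloud(p))
hsv=cv2.cvtColor(p["frame"],cv2.COLOR_RGB2HSV)
m=((hsv[...,1]>60)&(hsv[...,0]<22)&box(Q,-.1,.12,-.08,.08,.012,.2)).astype(np.uint8)
n,l,st,_=cv2.connectedComponentsWithStats(m)
for i in range(1,n):
    if st[i,4]>8: print("blob",st[i,4],np.round(Q[l==i].mean(0),4))
E
```

```text
[ 0.5185293  -0.23962148  0.05361068] [-0.05485604  2.88589226 -0.00584771] [-0.20244327 -0.16544039 -2.94069117]
blob 76 [ 0.0914 -0.0234  0.0253]
blob 39 [ 0.0854 -0.0623  0.0245]
blob 124 [0.0405 0.037  0.0467]
blob 20 [-0.0158  0.0402  0.0871]
```

>>> move_arm:
  increments: "0 0 5 0 0 0 240;0 0 10 0 0 0 240;0 0 15 0 0 0 240;0 0 20 0 0 0 240;0 0 20 0 0 0 240;0 0 15 0 0 0 240;0 0 10 0 0 0 240;0 0 5 0 0 0 240"

```text
time: 30.13
position: [0.5209, -0.2401, 0.1559]
tool_rot: [-0.057, 2.882, -0.009]
ft_force: [0.3, -1.0, -3.5]
grip_width: 0.177
grip_force: 59.9
```

```bash
cat > blob.py <<'E'
from h import *
s=ctrl.get_state(); print(s["position"],s["tool_rot"],s["ft_force"],np.round(s["joint_positions"],2))
p=cam("top");Q=cloud(p)
hsv=cv2.cvtColor(p["frame"],cv2.COLOR_RGB2HSV)
m=((hsv[...,1]>60)&(hsv[...,0]<22)&box(Q,.4,.76,-.4,.1,.012,.25)).astype(np.uint8)
n,l,st,_=cv2.connectedComponentsWithStats(m)
for i in range(1,n):
    if st[i,4]>8: print("blob",st[i,4],np.round(np.median(Q[l==i],0),4))
E
python3 blob.py
```

```text
[ 0.52090325 -0.24006233  0.15593862] [-0.05678942  2.88230943 -0.00906148] [ 0.27265121 -1.01220887 -3.49790986] [-0.44  0.02  0.92  1.97 -0.17  0.93  2.17]
blob 158 [ 0.7469 -0.1576  0.0521]
blob 31 [0.7421 0.0471 0.0294]
blob 23 [ 0.7398 -0.0093  0.0329]
blob 14 [0.7104 0.0705 0.0365]
blob 11 [ 0.6898 -0.0496  0.035 ]
blob 52 [0.6225 0.0718 0.0336]
blob 84 [ 0.6457 -0.3161  0.0258]
blob 10 [ 0.6281 -0.0466  0.0351]
blob 145 [ 0.5939 -0.2417  0.1493]
blob 19 [0.6162 0.003  0.0352]
blob 25 [ 0.5397 -0.2367  0.1857]
```

>>> move_arm:
  increments: "0 6 0 0 0 0 240;0 12 0 0 0 0 240;1 18 0 0 0 0 240;1 18 0 0 0 0 240;1 18 0 0 0 0 240;1 18 0 0 0 0 240;1 18 0 0 0 0 240;1 18 0 0 0 0 240"

```text
time: 30.85
position: [0.5244, -0.112, 0.1523]
tool_rot: [-0.056, 2.888, -0.007]
ft_force: [1.1, -0.3, -4.0]
grip_width: 0.181
grip_force: 59.9
```

>>> move_arm:
  increments: "1 18 0 0 0 0 240;1 18 0 0 0 0 240;1 18 0 0 0 0 240;0 18 0 0 0 0 240;0 18 0 0 0 0 240;0 18 0 0 0 0 240;0 11 0 0 0 0 240;0 6 0 0 0 0 240"

```text
time: 31.52
position: [0.5272, 0.0138, 0.1521]
tool_rot: [-0.06, 2.888, -0.007]
ft_force: [0.1, 1.0, -2.9]
grip_width: 0.177
grip_force: 59.9
```

```bash
python3 blob.py
```

```text
[0.52718717 0.01376283 0.1521467 ] [-0.05996612  2.88775684 -0.00748768] [ 0.10710677  0.96258192 -2.93425626] [-0.67 -0.11  0.55  2.08  0.11  0.91  1.44]
blob 157 [ 0.7471 -0.1575  0.0532]
blob 25 [0.7425 0.0474 0.0298]
blob 21 [ 0.7392 -0.0126  0.0254]
blob 15 [0.709  0.0706 0.0377]
blob 10 [ 0.6877 -0.0495  0.037 ]
blob 33 [0.6387 0.0733 0.0356]
blob 72 [ 0.6461 -0.2977  0.0266]
blob 38 [ 0.6429 -0.3329  0.0252]
blob 148 [0.596  0.0139 0.1443]
blob 20 [ 0.6154 -0.0401  0.0349]
blob 31 [0.547  0.0157 0.1815]
```

>>> move_arm:
  increments: "0 -0.7 -12 0 2.4 0 240;0 -0.7 -12 0 2.4 0 240;0 -0.7 -12 0 2.4 0 240;0 -0.7 -12 0 2.4 0 240;0 0 0 0 1.3 0 240;0 0 0 0 1.3 0 240;0 0 0 0 1.3 0 240;0 0 0 0 1.3 0 240"

```text
time: 32.23
position: [0.5284, 0.0076, 0.1051]
tool_rot: [0.059, -3.137, 0.002]
ft_force: [0.1, -0.3, -4.0]
grip_width: 0.178
grip_force: 59.9
```

>>> move_arm:
  increments: "1.6 0 2.6 0 1.5 0 240;1.6 0 2.6 0 1.5 0 240;1.6 0 2.6 0 1.5 0 240;1.6 0 2.6 0 1.5 0 240;1.6 0 2.6 0 1.5 0 240;1.6 0 2.6 0 1.5 0 240;1.6 0 2.6 0 1.5 0 240;1.6 0 2.6 0 1.5 0 240"

```text
time: 32.9
position: [0.5417, 0.0078, 0.1261]
tool_rot: [0.056, -2.929, -0.005]
ft_force: [-0.6, 0.2, -3.3]
grip_width: 0.178
grip_force: 59.9
```

```bash
python3 blob.py
```

```text
[0.54171056 0.00779951 0.12614524] [ 0.05573703 -2.9288414  -0.0045454 ] [-0.62970502  0.19472708 -3.33351936] [-0.55  0.37  0.6   1.68 -0.2   1.38  1.72]
blob 160 [ 0.7469 -0.1583  0.0521]
blob 12 [ 0.7413 -0.0109  0.0363]
blob 11 [ 0.6859 -0.0495  0.037 ]
blob 72 [ 0.6457 -0.2941  0.0253]
blob 38 [ 0.643  -0.3329  0.0251]
blob 10 [ 0.6296 -0.0467  0.0379]
```

```bash
python3 - <<'E'
from h import *
p=cam("top");Q=cloud(p)
for d in ctrl.find_in("marble0",p): print(np.round(d["centre"],3),round(d["score"],2))
m=box(Q,.62,.745,-.05,.072,.017,.2); n,l,st,_=cv2.connectedComponentsWithStats(m.astype(np.uint8))
for i in range(1,n):
    if st[i,4]>8: print(st[i,4],np.round(np.median(Q[l==i],0),3),np.round(np.nanmax(Q[l==i][:,2]),3))
for n in ["scene"]:
    p=cam(n)
    for d in ctrl.find_in("marble0",p): print(np.round(d["centre"],3),round(d["score"],2))
E
```

```text
[ 0.648 -0.31   0.029] 0.43
[ 0.647 -0.337  0.028] 0.39
34 [0.741 0.007 0.036] 0.045
13 [ 0.738 -0.043  0.035] 0.046
28 [ 0.651 -0.05   0.038] 0.048
[0.704 0.018 0.026] 0.61
[ 0.721 -0.009  0.027] 0.45
[ 0.65  -0.291  0.025] 0.44
[ 0.693 -0.004  0.021] 0.43
[ 0.646 -0.315  0.027] 0.37
```

>>> move_arm:
  increments: "1 0 12 0 6 0 240;1 0 12 0 6 0 240;0 0 5 0 0 0 240;0 0 5 0 -6 0 240;-5 0 5 0 -6 0 240;-10 3 0 0 -6 0 240;-10 3 0 0 -6.2 0 240;-10 3 0 0 0 0 240"

```text
time: 33.82
position: [0.5026, 0.0173, 0.1648]
tool_rot: [-0.06, 3.138, 0.008]
ft_force: [-2.4, 0.7, -4.2]
grip_width: 0.179
grip_force: 59.9
```

>>> move_arm:
  increments: "-15 3 0 0 0 0 240;-15 3 0 0 0 0 240;-15 3 0 0 0 0 240;-10 3 -10 0 0 0 240;-9 1 -20 0 0 0 240;0 0 -20 0 0 0 240;0 0 -15 0 0 0 240;0 0 0 0 0 0 240"

```text
time: 34.48
position: [0.441, 0.0301, 0.098]
tool_rot: [0.061, -3.138, 0.0]
ft_force: [-1.5, -0.8, -4.3]
grip_width: 0.176
grip_force: 59.9
```

```bash
python3 - <<'E'
from h import *
s=ctrl.get_state(); print(s["position"],s["tool_rot"],s["ft_force"])
p=cam("top");Q=cloud(p)
for d in ctrl.find_in("marble0",p): print(np.round(d["centre"],3),round(d["score"],2))
floor(Q,.53,.03)
r=box(Q,.45,.6,-.03,.09,.065,.1); print(r.sum()); rect(Q,r)
sl=ctrl.silhouettes("mat",p)
if sl: rect(Q,sl[0]["region"]&np.isfinite(Q[...,0])&(Q[...,2]<.02))
E
```

```text
[0.44098276 0.03010382 0.09803709] [ 6.07766661e-02 -3.13835516e+00  3.57838472e-04] [-1.47730232 -0.783365   -4.34913752]
[ 0.725 -0.005  0.024] 0.49
[0.733 0.022 0.025] 0.47
[ 0.641 -0.285  0.018] 0.41
floor n 209 slopes deg [0.02 1.99] z 0.0507
51
51 [0.5293 0.0358] [0.077  0.0666] 4.09 0.0788
976 [ 0.3117 -0.1625] [0.1031 0.1101] 83.6 0.0027
```

>>> move_arm:
  increments: "-1 -2 -10 0 0 0 240;-1 -2 -12 0 0 0 240;0 -1 -12 0 0 0 240;0 0 -6 0 0 0 240;0 0 -3 0 0 0 240;0 0 -1 0 0 0 240;0 0 0 0 0 0 240;0 0 0 0 0 0 240"

```text
time: 35.3
position: [0.443, 0.0257, 0.0572]
tool_rot: [-0.061, 3.138, -0.0]
ft_force: [0.3, 0.9, -3.6]
grip_width: 0.176
grip_force: 59.9
```

>>> move_arm:
  increments: "0 0 -1 0 0 0 240;0 0 0 0 0 0 240;0 0 0 0 0 0 240;0 0 0 0 0 0 240;0 0 0 0 0 0 240;0 0 0 0 0 0 240;0 0 0 0 0 0 240;0 0 0 0 0 0 240"

```text
time: 35.97
position: [0.4424, 0.0256, 0.0557]
tool_rot: [-0.061, 3.139, -0.001]
ft_force: [0.0, -0.6, -2.2]
grip_width: 0.178
grip_force: 59.9
```

Still about 3 mm up, so I lower gently, release, and lift away.

>>> move_arm:
  increments: "0 0 -1 0 0 0 240;0 0 0 0 0 0 240;0 0 -1 0 0 0 240;0 0 0 0 0 0 240;0 0 -1 0 0 0 240;0 0 0 0 0 0 240;0 0 0 0 0 0 240;0 0 0 0 0 0 240"

```text
time: 36.63
position: [0.4424, 0.0256, 0.0527]
tool_rot: [-0.061, 3.139, -0.001]
ft_force: [0.3, 0.2, -3.7]
grip_width: 0.18
grip_force: 59.9
```

>>> move_arm:
  increments: "0 0 0 0 0 0 180;0 0 0 0 0 0 100;0 0 0 0 0 0 60;0 0 0 0 0 0 60;0 0 0 0 0 0 60;0 0 0 0 0 0 60;0 0 0 0 0 0 60;0 0 0 0 0 0 60"

```text
time: 37.3
position: [0.4425, 0.0256, 0.0527]
tool_rot: [-0.061, 3.139, -0.0]
ft_force: [0.2, 0.3, -0.1]
grip_width: 0.694
grip_force: 0.0
```

>>> move_arm:
  increments: "0 0 5 0 0 0 60;0 0 15 0 0 0 60;0 0 25 0 0 0 60;0 0 30 0 0 0 60;0 0 30 0 0 0 60;0 0 30 0 0 0 60;0 30 20 0 0 0 60;0 30 0 0 0 0 60"

```text
time: 37.97
position: [0.4455, 0.0856, 0.2132]
tool_rot: [-0.054, 3.131, 0.006]
ft_force: [1.7, 0.3, 0.8]
grip_width: 0.765
grip_force: 0.0
```

>>> move_arm:
  increments: "0 38 0 0 0 0 60;0 38 0 0 0 0 60;0 38 0 0 0 0 60;0 38 0 0 0 0 60;0 30 0 0 0 0 60;0 0 0 0 0 0 60;0 0 0 0 0 0 60;0 0 0 0 0 0 60"

```text
time: 38.63
position: [0.4426, 0.2667, 0.2077]
tool_rot: [-0.06, 3.139, -0.002]
ft_force: [-0.4, -0.7, -1.0]
grip_width: 0.762
grip_force: 0.0
```

```bash
python3 - <<'E'
from h import *
s=ctrl.get_state(); print(s["position"],s["time"])
T0=np.load("top0.npz")["P"]
for nm in("top","scene"):
    p=cam(nm);Q=cloud(p)
    print(nm)
    for d in ctrl.find_in("marble0",p): print(np.round(d["centre"],3),round(d["score"],2))
    if nm=="top":
        floor(Q,.525,.03)
        rect(Q,box(Q,.45,.6,-.03,.09,.022,.045))
        rect(Q,box(Q,.34,.5,-.03,.09,.055,.09))
        m=box(Q,.628,.736,-.04,.062,.017,.06); n,l,st,_=cv2.connectedComponentsWithStats(m.astype(np.uint8))
        for i in range(1,n):
            if st[i,4]>8: print("tray",st[i,4],np.round(np.median(Q[l==i],0),3))
        for t in("bowl","jar","lump","pencil_a","beaker","pin"): print(t,[np.round(d["centre"],3).tolist() for d in ctrl.find_in(t,p)[:4]])
E
```

```text
[0.44258585 0.26672017 0.2076832 ] 38.6333
top
[0.727 0.024 0.027] 0.55
[ 0.643 -0.285  0.024] 0.45
[ 0.646 -0.337  0.029] 0.41
[ 0.646 -0.309  0.029] 0.4
floor n 208 slopes deg [-0.32  2.54] z 0.0054
71 [0.5253 0.0314] [0.0852 0.0657] 3.7 0.033
175 [0.4295 0.0269] [0.1066 0.016 ] 2.7 0.0764
tray 86 [0.725 0.013 0.025]
tray 45 [0.685 0.001 0.025]
bowl [[0.681, 0.177, 0.021], [0.724, -0.005, 0.025]]
jar [[0.632, 0.338, 0.068]]
lump [[0.77, -0.158, 0.058], [0.511, 0.026, 0.002]]
pencil_a [[0.74, 0.304, 0.01], [0.45, -0.084, 0.016], [0.516, 0.026, 0.006], [0.77, -0.161, 0.052]]
beaker [[0.678, 0.014, 0.005]]
pin []
scene
[ 0.689 -0.006  0.021] 0.58
[ 0.647 -0.291  0.024] 0.58
[ 0.646 -0.316  0.029] 0.57
[ 0.731 -0.006  0.024] 0.56
```

```bash
python3 -c "
from bench import ctrl
print(ctrl.close_job())"
```

```text
the job is handed in; nothing more can be done
None
```

The job is handed in after 38.6 s of robot time: my last measurements showed three marbles in the tray, three in the bin, and the scoop let go and upright with its pan on the leftmost cork mat; I couldn't re-check the beaker and rolling pin at the end, and the judge returned no verdict.

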